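Clear the test-lead selector box

TASK

One of the four push keys on the test-lead selector box has been left latched down, and the box must be cleared before the next board is hooked up. First feel along the row from left to right with a fingertip, tapping every key lightly, without clicking it, to find the one that stands lower and firm. Then press that key through its click and let it pop up, so that all four keys stand level and your hand is clear; latch no other key, and leave the loose things round the box where they lie.

Things in the scene. Friction and masses are not known exactly. Their poses are not given: they have to be found in the camera images.
- selector: test-lead selector box, fixed to the bench: dark case, bare aluminium top 50 mm above the bench, 84 mm deep (x), 186 mm long (y); 2 mm high black sockets behind the keys. Origin at the centre of its underside, x to its back, y along the key row to the left, z up. Its place and yaw (up to 0.35 rad) vary. Keys at x = -18 mm, y = +57, +19, -19, -57 mm
- key_1_top (a point): centre of the top face of the leftmost key. A free key's top is 10 mm above the box's top, 60 mm above the bench; the latched one is 3.4 mm lower. One key starts latched; which of the four is drawn anew each time
- key_2_top (a point): centre of the top face of the second from the left key. Same as key 1. A free key gives way from about 3 N and clicks 5 to 6 mm down, at about 6 N; let go after that it stays latched. Pushed less far it springs back to its free height
- key_3_top (a point): centre of the top face of the third from the left key. Same as key 1. The latched key gives less than 1 mm under 3 N; pressed on until it is more than 6 mm below the free height (6 to 7 N) it clicks and, on letting go, pops up to the free height
- key_4_top (a point): centre of the top face of the rightmost key. Same as key 1. The end stop of every key is 7 mm below its free height, reached at about 7.5 N; pressing a key to its end stop always makes it click
- loupe_mid (a point): bystander: black bench loupe, 44 mm across, 34 mm high, loose behind the box; this point is its centre
- reel_mid (a point): bystander: small solder reel standing on its flange, 54 mm across, 32 mm high, loose behind the box; its centre
- tape_mid (a point): bystander: roll of tape lying flat, 62 mm across, 20 mm high, loose to the left of the box; its centre
- board_mid (a point): bystander: populated circuit board lying flat, 60 x 86 x 10 mm, loose to the right of the box; its centre
- key_1: the leftmost of the four identical keys as seen from the robot: a plain grey square cap, 18 x 18 mm, keys 38 mm apart, moving only straight down; origin on its axis, 10 mm below its top face
- key_2: the second from the left of the four identical keys as seen from the robot: a plain grey square cap, 18 x 18 mm, keys 38 mm apart, moving only straight down; origin on its axis, 10 mm below its top face
- key_3: the third from the left of the four identical keys as seen from the robot: a plain grey square cap, 18 x 18 mm, keys 38 mm apart, moving only straight down; origin on its axis, 10 mm below its top face
- key_4: the rightmost of the four identical keys as seen from the robot: a plain grey square cap, 18 x 18 mm, keys 38 mm apart, moving only straight down; origin on its axis, 10 mm below its top face

How it is judged:
By the outcome, as a careful person would: the job done as asked, in the order asked, and still so for the second after the job is handed in, with the robot touching nothing.
It also fails if it takes over 42 s, if anything falls off the work surface, if the arm or the gripper's body presses on something with over 40 N, if the wrist force passes 120 N, or if a joint passes its speed limit or range.

ROBOT

A 7-joint arm with a two-finger parallel gripper is mounted at the origin on a cart in front of the work surface, level with it; the furniture and walls round the work are solid. World frame = base frame: x ahead of the robot, y to its left, z up, the work surface at z = 0. Lengths are in m, angles in rad, forces in N, time in s.
With the tool pointing down it reaches from about 0.425 to 0.95 m from the base axis. Payload 4.7 kg.
Tool frame: the origin (TCP) lies on the centre line of the jaws, within the pads' length; the fingertips stand robot.nose_length ahead of it and the grasp point (between the pads) lies 8 mm behind it (robot.nose_length is the distance from the TCP to the fingertips, in m); z points along the fingers, y is the line along which they close (so a half turn about z gives the same grasp; the last joint's range is limited). The gripper opens to 85 mm and grips with 20 to 120 N. Pads are 22 mm wide; open, the fingers measure 114 mm over their backs; the gripper's body (76 mm by 85 mm) begins 54 mm behind the grasp point. The pads swing forward as they close: fully open they stand 13 mm farther back than shut.
Start: joints at [1.12, 0.469, -0.049, 1.532, 0.024, 1.141, -0.082], TCP at [0.276, -0.616, 0.242] pointing down, gripper open.
Joint ranges: [-2.59, 2.59], [-0.33, 1.99], [-1.39, 1.29], [0.1, 2.45], [-1.04, 4.18], [0.21, 1.99], [-2.66, 2.66]. Speed limits (rad/s): [2.57, 2.57, 3.14, 3.14, 3.14, 3.14, 3.14].

INTERFACE

Orientations are given as [roll, pitch, yaw] about the fixed x, y, z axes, in that order (R = Rz(yaw) Ry(pitch) Rx(roll)).
In Python, from plant import robot gives the robot as it stands. Calls block until the motion is done:
- robot.goto(position, orientation): joint-space move of the TCP to a pose.
- robot.move_straight(position, vel=0.15, attitude=None, contact_N=None): straight line of the TCP; attitude=None keeps the orientation; vel is the mean speed in m/s. With contact_N (N) it stops when the force on the tool has changed by that much, and returns True; else False.
- robot.move_joints(angles): joint-space move.
- robot.grip(opening, strength=None): opening from 0.0 (shut) to 1.0 (fully open); strength is the grip in N (None keeps the last); returns when the fingers have stopped.
- robot.sleep(seconds).
- robot.inverse_kinematics(position, orientation): joint angles nearest the present ones, or None.
- robot.sense(): the state.
- robot.grab_frame(name): name is "scene" or "side" or "wrist"; returns a dict with "image" (400x640x3 uint8, red, green, blue), "range_z" (400x640 float32, m along the optical axis (not along the pixel's ray), 0 where there is no reading), "fx", "fy", "cx", "cy" (pixels), "dist_coeffs" ([k1, k2, p1, p2, k3] as OpenCV has them; the pictures are not rectified), "R" (3x3) and "t" (3): a world point X has camera coordinates R X + t. Camera axes: x right, y down, z forward; pixel columns grow to the right and rows downward; lengths in m; the calibration is good to about 2 mm. A picture is of the moment at which its call begins.
A pose or a line that the arm cannot do raises robot.IKError and nothing moves.
- robot.close_job(): hands the job in; it is judged then, once.
The state is a dict: "t": time; "joint_pos": joint angles; "joint_velocities": joint speeds; "effort": joint torques, N m; "tcp_pos": TCP position; "tcp_rot": TCP orientation; "wrist_force": force on the tool from outside, world axes, zero at the start; "torque": the same for the moment, N m; "opening": opening from 0.0 (shut) to 1.0 (fully open); "gripper_force": force on a finger pad.
Only numpy, scipy, OpenCV 4.12 (cv2) and the standard library are available. Lean on these libraries where they do the work, as an engineer would, in place of code of your own. Each camera call takes 0.05 s, during which the arm holds its last target. There are 200 camera calls.

## Working session

There is one attempt and no reset: what is moved stays moved. The work goes in short steps, each a Python script; the robot and the scene stay as the last script left them, time stands still between calls to the robot, and variables do not carry over. Pictures are saved under pics/ and viewed, at most 10 in all, crops included, and the job is handed in when it is done.

```bash
mkdir -p pics; ls
python3 - <<'E'
from plant import robot
import cv2,numpy as np,pickle
s=robot.sense();print(s["t"],s["tcp_pos"],s["wrist_force"],robot.nose_length)
fs={n:robot.grab_frame(n) for n in("scene","side")}
pickle.dump(fs,open("f.pkl","wb"))
for n,f in fs.items():
    print(n,f["fx"],f["dist_coeffs"],-f["R"].T@f["t"])
    cv2.imwrite(f"pics/{n}0.png",f["image"][:,:,::-1])
E
```

```text
pics
0.0 [ 0.27614191 -0.6153182   0.24125824] [ 0.17479028  0.12903018 -0.76190377] 0.011
scene 402.2902025002199 [-0.07632086  0.          0.          0.          0.        ] [-0.12112781  0.38649452  0.45373545]
side 426.10002893530117 [-0.07975102  0.          0.          0.          0.        ] [ 0.37537347 -0.71431151  0.4210123 ]
```

View pics/scene0.png

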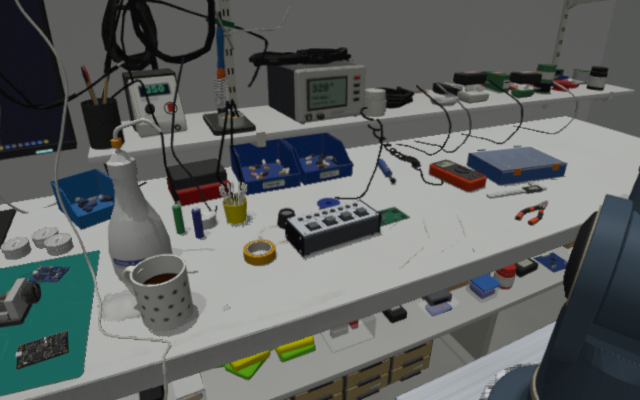

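View pics/side0.png

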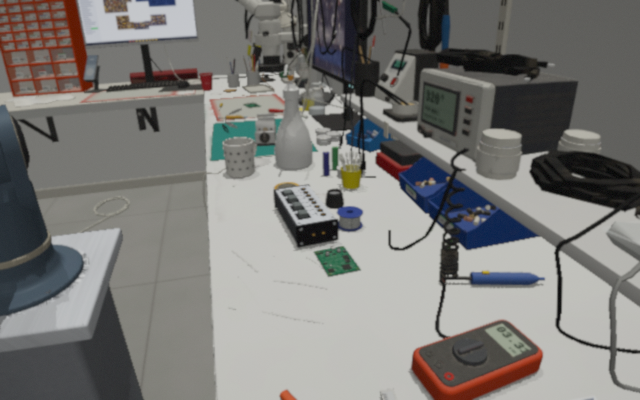

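The scene view shows the box at about (335,222), with the tape at (260,251), loupe at (287,216), reel at (328,203) and board at (393,215). In the side view the box is at about (305,213). Next I'll get a rough pose from the range images.

```bash
cat > h.py <<'E'
import numpy as np,cv2
def K(f): return np.array([[f["fx"],0,f["cx"]],[0,f["fy"],f["cy"]],[0,0,1]])
def rays(f,uv):
    n=cv2.undistortPoints(np.asarray(uv,np.float64).reshape(-1,1,2),K(f),np.array(f["dist_coeffs"])).reshape(-1,2)
    return np.c_[n,np.ones(len(n))]
def cloud(f):
    v,u=np.mgrid[:400,:640]
    r=rays(f,np.c_[u.ravel(),v.ravel()])*f["range_z"].reshape(-1,1)
    return ((r-f["t"])@f["R"]).reshape(400,640,3)
def onplane(f,uv,z):
    d=rays(f,uv)@f["R"]; c=-f["R"].T@f["t"]
    return c+d*((z-c[2])/d[:,2])[:,None]
E
python3 - <<'E'
import pickle;from h import *
fs=pickle.load(open("f.pkl","rb"))
for n,(a,b,c,d) in {"scene":(280,190,385,255),"side":(268,178,342,250)}.items():
    f=fs[n];P=cloud(f)[b:d,a:c].reshape(-1,3);P=P[f["range_z"][b:d,a:c].ravel()>0]
    m=(P[:,2]>.043)&(P[:,2]<.066)
    print(n,m.sum(),np.percentile(P[m],[2,50,98],axis=0),cv2.minAreaRect(P[m][:,:2].astype(np.float32)*1000))
E
```

```text
scene 1818 [[ 0.48803987 -0.02799143  0.04351259]
 [ 0.51720227  0.07128017  0.04849703]
 [ 0.56751367  0.15145124  0.05858941]] ((529.430419921875, 60.809837341308594), (81.7431640625, 186.0667724609375), 4.219440937042236)
side 1655 [[ 0.48949953 -0.03215214  0.04373389]
 [ 0.5287364   0.03617748  0.04998627]
 [ 0.57044834  0.14774962  0.06014894]] ((530.386962890625, 60.5761833190918), (82.03289794921875, 189.0565948486328), 4.483068943023682)
```

Run:
```python
from plant import robot
from h import *;import pickle
print(robot.sense()["tcp_rot"])
robot.goto([.47,.055,.24],[np.pi,0,.075])
robot.grip(0.0)
robot.sleep(.3)
s=robot.sense();print(s["t"],s["tcp_pos"],s["tcp_rot"],s["joint_pos"],s["wrist_force"],s["opening"])
fs={n:robot.grab_frame(n) for n in("wrist","scene","side")};pickle.dump(fs,open("f2.pkl","wb"))
cv2.imwrite("pics/w1.png",fs["wrist"]["image"][:,:,::-1])
```

```text
[-3.13974401e+00  2.97038157e-05  4.21822292e-01]
3.6417 [0.47001441 0.05501452 0.24000273] [-3.14158082e+00 -2.64934326e-05  7.50198263e-02] [ 0.36069066  0.19481024 -0.63846765  1.96939953  0.13586972  1.01916808
 -1.83596196] [ 0.38093342 -0.47895009 -0.7000437 ] 0.00024109391782832214
```

View pics/w1.png

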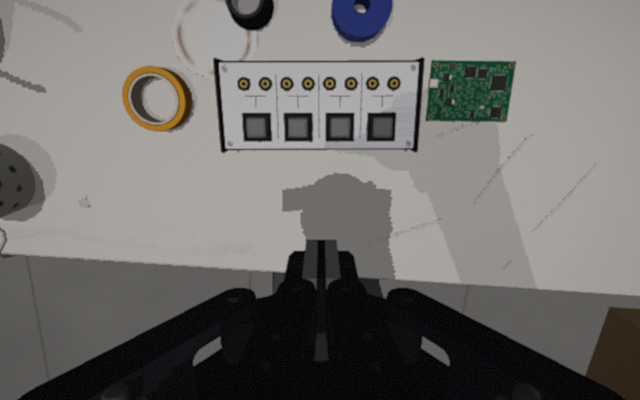

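The wrist view shows four keys at about (257,127), (298,127), (340,127) and (381,127). The tape (157,98) and board (472,92) are clear of the row. I'll fit the key centres and the top plate.

Run:
```python
from h import *;import pickle
f=pickle.load(open("f2.pkl","rb"))["wrist"]
g=cv2.cvtColor(f["image"],cv2.COLOR_RGB2GRAY)
print(g[127,236:280])
def show(m,z,lo,hi):
    n,l,st,c=cv2.connectedComponentsWithStats(m.astype(np.uint8)); out=[]
    for i in range(1,n):
        x,y,w,h,a=st[i]
        if lo<a<hi and 80<y<160 and 220<x<420:
            p=onplane(f,[c[i]],z)[0]; out.append(p[:2]); print(st[i],c[i],p.round(4))
    return np.array(out)
a=show((g<150),.06,300,1500)
m=(g>150).astype(np.uint8);m=cv2.morphologyEx(m,cv2.MORPH_OPEN,np.ones((3,3)))
# box top via depth
P=cloud(f);q=P[40:170,200:440].reshape(-1,3);q=q[(abs(q[:,2]-.052)<.01)]
print(np.median(q[:,2]),cv2.minAreaRect(q[:,:2].astype(np.float32)*1000))
for u in(257,298,340,381): print(P[124:131,u-4:u+5,2].mean().round(4))
```

```text
[170 172 172 172 173 168 124  60  23  31  63  82  87  92  96  94  94  95
  98  94  97  96  96  97  96  94  88  86  76  56  36  27  21  17  66 144
 171 175 172 173 168 147 151 167]
[365 111  33  32 927] [381.04422869 126.34088457] [0.5184 0.0037 0.06  ]
[241 112  32  31 898] [256.73608018 126.48552339] [0.51   0.1139 0.06  ]
[283 112  31  31 895] [298.01452514 126.49385475] [0.5128 0.0773 0.06  ]
[325 112  30  31 916] [339.45960699 126.83624454] [0.5152 0.0405 0.06  ]
0.04929641187989936 ((530.7105102539062, 60.818729400634766), (83.04495239257812, 186.5455780029297), 4.340238094329834)
0.066
0.0593
0.0593
0.0594
```

```bash
cat >> h.py <<'E'
C=np.array([.5307,.0608]);yw=.0757
def key(i):
    l=np.array([-.018,[.057,.019,-.019,-.057][i-1]]);c,s=np.cos(yw),np.sin(yw)
    return C+np.array([[c,-s],[s,c]])@l
def tap(robot,i,low=.0665):
    x,y=key(i); z=robot.sense()["tcp_pos"][2]
    if z>.1: robot.goto([x,y,.085],[np.pi,0,yw])
    else: robot.move_straight([x,y,.085],vel=.1)
    f0=robot.sense()["wrist_force"]
    hit=robot.move_straight([x,y,low],vel=.015,contact_N=2.0)
    s=robot.sense()
    print(i,hit,s["tcp_pos"].round(4),(s["wrist_force"]-f0).round(2),round(s["t"],2))
    robot.move_straight([x,y,.085],vel=.08)
    return hit
E
python3 - <<'E'
from plant import robot
from h import *
F=[]
for _ in range(10): robot.sleep(.01);F.append(robot.sense()["wrist_force"])
print(np.std(F,axis=0),key(1),key(4))
tap(robot,1)
E
```

```text
[0.20953105 0.42744068 0.29589833] [0.50844077 0.11627546] [0.51706233 0.00260194]
1 True [0.5083 0.1163 0.0675] [-0.72  0.6   2.31] 5.65
```

Run:
```python
from plant import robot
from h import *
for i in(2,3,4): tap(robot,i)
```

```text
2 True [0.5113 0.0783 0.0705] [ 0.34 -0.08  3.58] 7.46
3 True [0.5141 0.0405 0.0704] [ 0.93 -0.7   3.7 ] 9.22
4 True [0.517  0.0026 0.0704] [0.81 1.12 4.64] 10.99
```

Key 1 stopped the fingertip 3 mm lower than the other three, so it is the latched one. I'll press it, then tap it again to check.

Run:
```python
from plant import robot
from h import *
x,y=key(1)
robot.move_straight([x,y,.085],vel=.12)
f0=robot.sense()["wrist_force"]
print(robot.move_straight([x,y,.060],vel=.015,contact_N=10))
s=robot.sense();print(s["tcp_pos"],s["wrist_force"]-f0)
robot.move_straight([x,y,.085],vel=.06)
robot.sleep(.3)
tap(robot,1)
```

```text
True
[0.50843681 0.11629904 0.06432405] [-1.49863064 -1.22188734  6.18634149]
1 True [0.5084 0.1162 0.0705] [ 0.21 -0.19  3.3 ] 15.68
```

Run:
```python
from plant import robot
from h import *
robot.move_straight([.47,.055,.24],vel=.15)
robot.sleep(.3)
s=robot.sense();f=robot.grab_frame("wrist");P=cloud(f)
for u in(257,298,340,381): print(np.median(P[122:132,u-5:u+6,2]).round(4))
print(s["t"],s["wrist_force"])
cv2.imwrite("pics/w2.png",f["image"][:,:,::-1])
```

```text
0.0592
0.0593
0.0594
0.0593
17.6 [-0.61704616  0.38412077 -0.34367454]
```

View pics/w2.png

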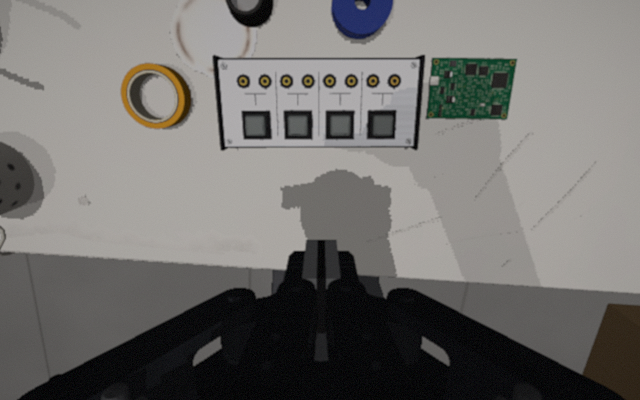

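All four keys at (257..381,125) read 59.2–59.4 mm in depth, so they stand level. The tape, loupe, reel and board haven't moved, and the hand is clear.

```bash
python3 -c "
from plant import robot
print(robot.close_job())"
```

```text
the job is handed in; nothing more can be done
None
```

Key 1 (leftmost) was the latched one: I tapped all four left to right, pressed it through its click and it popped up, leaving all four keys level, nothing else moved, and the job handed in at about 18 s.

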